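# Load and arm the bottle shaker

## Robot

A 6-joint arm with a two-finger parallel gripper is mounted at the origin on a cart in front of the work surface, level with it; the furniture and walls round the work are solid. World frame = base frame: x ahead of the robot, y to its left, z up, the work surface at z = 0. Lengths are in mm, angles in rad, forces in N, time in s.
With the tool pointing down it reaches from about 325 to 925 mm from the base axis. Payload 3.1 kg.
Tool frame: the origin (TCP) lies between the finger pads; the fingertips stand 25 mm ahead of it and the grasp point (between the pads) lies 6 mm ahead of it (r.tip_reach is the distance from the TCP to the fingertips, in mm); z points along the fingers, y is the line along which they close (so a half turn about z gives the same grasp; the last joint's range is limited). The gripper opens to 85 mm and grips with 20 to 120 N. Pads are 22 mm wide; open, the fingers measure 114 mm over their backs; the gripper's body (76 mm by 85 mm) begins 54 mm behind the grasp point. The pads swing forward as they close: fully open they stand 13 mm farther back than shut.
Start: joints at [-1.247, 0.217, 1.613, -0, 1.311, -0.112], TCP at [263.857, -566.586, 256.3] pointing down, gripper open.
Joint ranges: [-2.75, 2.75], [-0.78, 2.1], [0.31, 2.55], [-1.13, 4.27], [0.13, 2.63], [-2.58, 2.58]. Speed limits (rad/s): [2.79, 2.79, 3.14, 3.14, 3.14, 3.14].

## Interface

Orientations are given as a rotation vector (axis times angle).
In Python, from bench import monitor, grab_frame, camera_params, hand_in, cut_out, r gives the robot as it stands.
- The arm moves only by the tool play_rows, never from a script. Its argument "rows" is one flat list of numbers, 7 for each row, row after row: the shift along the tool's x, y, z in mm, then the turn, a rotation vector about the tool's x, y, z in degrees, then the gripper command: -1 is shut, 1 is fully open, values between are in proportion. In form: [x, y, z, ax, ay, az, claw, x, y, z, ax, ay, az, claw, ...]. A call has 1 to 12 rows; each row shifts and turns the commanded pose from where the row before left it, along the tool's axes as they then stand; what a row does not reach is not made up. A row lasts 1/10 s, in which the tool goes at most 50 mm and 8.59 degrees, less where a joint would pass 70% of its speed; a pose out of reach is approached as far as the arm can. A call is refused whole if a number of a shift passes 50 or a number of a turn 8.59, either way. A call with a gripper value outside its range is refused whole. The fingers move at their own pace and stop on an object; the grip force is fixed at half the most. Time passes only in rows, so rows that do not move let the fingers close. It gives the time, the measured TCP pose, the force, the opening and the grip force at its end, in the units of the state.
- monitor.sense(): the state, without advancing time (a new reading comes with each control period).
- grab_frame(name): name is "scene" or "top" or "wrist"; returns the picture (420x560x3 uint8, red, green, blue); there is no depth.
- camera_params(name): a dict with "mtx" (3x3 intrinsics, pixels), "D" ([k1, k2, p1, p2, k3] as OpenCV has them; the pictures are not rectified), "world_from_camera" (4x4, takes a point from camera to world coordinates). Camera axes: x right, y down, z forward; pixel columns grow to the right and rows downward; lengths in mm; the calibration is good to about 2 mm. A picture is of the moment at which its call begins: read the wrist's pose just before it. camera_params takes no time and is no camera call; for the wrist camera it gives the pose at the moment of the call.
- hand_in(): hands the job in; it is judged then, once.
Trained networks look in the newest picture that a camera, given by its name, has taken for a name from the list of things; names that differ only in an ending like _2 or _b are one class to them, and where a whole thing is asked for, a point or a joint stands for the part that bears it (a point fixed in the world has none). Each returns a list of dicts, best first, with "confidence" (0 to 1); they miss things now and then, are a little off and sometimes report something else, mostly with a low value. They report only what shows in the picture. A call takes as long as a camera call. They do not tell look-alikes from the thing itself.
- cut_out(camera, query): "pixels" (420x560 bool, what is visible of it) and "pixel" ([row, column] in pixels, amid what is visible of it).
The state is a dict: "t": time; "q": joint angles; "joint_velocities": joint speeds; "joint_torque": joint torques, N m; "position": TCP position; "tcp_rot": TCP orientation; "force": force on the tool from outside, world axes, zero at the start; "wrist_torque": the same for the moment, N m; "grip_width": finger opening in mm; "finger_force": force on a finger pad.
Only numpy, scipy, OpenCV 4.12 (cv2) and the standard library are available. Lean on these libraries where they do the work, as an engineer would, in place of code of your own. Each camera call takes 0.05 s, during which the arm holds its last target. There are 200 camera calls.

## Task

Load the shaker for a run: stand every bottle and jar waiting on the bare worktop to the right of the shaker (not those in and behind the enamel tray) upright in the shaker's tray, one to a compartment, and then swing the hold-down bar across them until it rests against its catch. Then take the orange interlock key out of the grey control box, push its steel tongue straight down through the slot in the end of the bar, fully home in the yellow guard switch, and last press the green start button on the control box all the way in and let it go. Leave the wash bottle, glass dish and marker pen where they are.

Things in the scene. Friction and masses are not known exactly. Their poses are not given: they have to be found in the camera images.
- shaker: White bottle shaker, fixed, base 290 x 210 x 40 mm. Origin at worktop height under the centre of its tray; -x points to its front with the yellow switch, y to its left. Hinge post of the bar at x = +108, y = 0 mm. Switch pillar at x = -118, y = 0 (42 x 56 mm, top at z = 164 mm) with a steel stop lug, the catch, on its left side (y = +31 to +37, up to z = 180).
- tray_floor (a point): Centre of the shaker's square aluminium tray, at floor level (48 mm above the worktop), axes as the shaker's. The tray is 170 x 170 mm outside; a cross of two dividers makes four compartments, each 79 x 79 mm, centred at x = +-41, y = +-41 mm from here. Walls and dividers are 4 mm thick and 30 mm high above the floor.
- switch_slot (a point): Centre of the slot's mouth in the yellow switch's top, z = 164 mm, axes as the shaker's. The slot goes straight down 52 mm; 31.5 mm long (shaker's y) x 9.5 mm wide (x). With the bar shut, its end plate lies over it, with a wider slot (38 x 16 mm) in line; the plate's top is 10 mm above this point, and there the key's grip comes to rest when the tongue is fully home.
- hold_bar (a joint): Angle of the hold-down bar on its upright hinge: 0 = shut (over the tray's middle, end plate over the switch, at the stop lug); grows as it swings out to the shaker's right (counter-clockwise from above), limit 1.8 rad. Steel bar 22 x 8 mm, z = 166 to 174 mm; slotted end plate 42 x 58 mm, 226 mm from the hinge. Stays where left; turning takes about 0.12 N m.
- bar_knob (a point): Middle of the upright black knob on the bar by which it is swung: a cylinder 22 mm across standing 38 mm above the bar (z = 174 to 212 mm), 120 mm from the hinge; this point is 195 mm above the worktop.
- bar_hinge (a point): Point on the upright hinge axis of the bar, at bar height (z = 170 mm).
- control_box: Grey control box fixed to the worktop, 130 (x) x 70 (y) x 55 (z) mm, origin under its centre. Parking slot of the key centred at x = +34, y = 0 in its top (11 mm along the box's x, 33 mm along its y, 50 mm deep); start button at x = -34, y = 0.
- interlock_key: Loose key, 80 g: orange grip 22 (x) x 42 (y) x 45 (z) mm with a steel tongue 6 (x) x 28 (y) mm, 42 mm long, pointing down, its last 6 mm narrowed to 3.5 x 24 mm. Origin: centre of the grip's underside. At the start it stands upright in the control box's parking slot, grip resting on the box. May go into the switch either way round.
- start_button (a joint): Travel of the green start button, 0 = out, 6 mm = fully in; springs back; about 5 N to press fully.
- start_button_top (a point): Centre of the top of the green start button (28 mm across), 77 mm above the worktop when out; it is pressed down. A black collar 44 mm across surrounds it, its top 10 mm lower.
- reagent_1: Amber glass reagent bottle with stopper, round, 52 mm across, 97 mm high, 380 g, most of it in its heavy bottom; upright body to about 60 mm, shoulder from there, stopper 30 mm across from 77 mm up. May be absent. Its origin is the centre of its underside; z points up out of its cap or stopper when it stands.
- reagent_3: Amber glass reagent bottle with stopper: round, 56 mm across, 109 mm high, 380 g, most of it in its heavy bottom; upright body to about 65 mm, stopper 32 mm across from 87 mm up. May be absent. Its origin is the centre of its underside; z points up out of its cap or stopper when it stands.
- pe_bottle: White plastic bottle with white screw cap, round, 52 mm across, 100 mm high, 300 g, most of it at the bottom; upright body to about 65 mm, cap 32 mm across from 76 mm up. May be absent. Its origin is the centre of its underside; z points up out of its cap or stopper when it stands.
- red_cap_jar: White plastic jar with red screw lid, round, 63 mm across, 98 mm high, 390 g, most of it at the bottom; upright body to about 60 mm, lid 55 mm across from 73 mm up. May be absent. Its origin is the centre of its underside; z points up out of its cap or stopper when it stands.
- wash_bottle: White wash bottle with blue cap and bent spout, 219 mm high: leave it alone. Origin at its underside.
- petri_dish: Round glass Petri dish, 95 mm across, 16 mm high: leave it alone. Origin at the centre of its underside.
- marker: White marker pen with blue cap, lying, 139 mm long, 16 mm thick: leave it alone. Origin at its underside, mid length.
Not all that is in view belongs to the job. What is shaped like the reagent_3 but blue or purple is not meant.

How it is judged:
By the outcome, as a careful person would: the job done as asked, in the order asked, and still so for the second after the job is handed in, with the robot touching nothing.
Of reagent_1, reagent_3, pe_bottle, red_cap_jar only 3 to 4 are there at a start; the rules pass over those that are not, and their reading is None.
At some moment in a run one of reagent_1, reagent_3, pe_bottle, red_cap_jar may be knocked a few centimetres aside while the robot is not near it.
It also fails if it takes over 208 s, if anything falls off the work surface, if the arm or the gripper's body presses on something with over 40 N, if the wrist force passes 120 N, or if a joint passes its speed limit or range.

## Working session

There is one attempt and no reset: what is moved stays moved. The work goes in short steps, Python scripts to look and compute and a tool call to move; the robot and the scene stay as the last step left them, time stands still between calls to the robot, and variables do not carry over. Pictures are saved under pics/ and viewed, at most 15 in all, crops included, and the job is handed in when it is done.

Besides the shell and the picture viewer there is one more tool, called after "Emit:" as name(argument=value, ...) on one line, values as JSON. play_rows: Moves the arm, as the interface text tells. Its arguments: {"type":"object","properties":{"rows":{"type":"array","items":{"type":"number"}}},"required":["rows"]}

```bash
mkdir -p pics; ls; python3 - <<'E'
from bench import *
import cv2,numpy as np
print(monitor.sense())
for n in("scene","top"):
    f=grab_frame(n); cv2.imwrite(f"pics/{n}0.png",f[:,:,::-1])
    p=camera_params(n); print(n,np.round(p["mtx"],1).tolist(),np.round(p["world_from_camera"],3).tolist())
    for q in["shaker","control_box","interlock_key","hold_bar","bar_knob","start_button","reagent_1","reagent_3","pe_bottle","red_cap_jar","wash_bottle","petri_dish","marker"]:
        print(q,[(round(d["confidence"],2),np.round(d["pixel"]).tolist(),int(d["pixels"].sum())) for d in cut_out(n,q)][:5])
E
```

```text
pics
{'t': 0.0, 'q': array([-1.24720690e+00,  2.17773440e-01,  1.61490895e+00,  7.57044829e-06,
        1.31129931e+00, -1.12142451e-01]), 'joint_velocities': array([ 0.00067009,  0.00035619, -0.00032539, -0.00058113,  0.00084544,
        0.00013516]), 'joint_torque': array([ 6.97165942e-04, -3.96843982e+01, -3.03850901e+01,  5.34475802e-06,
        9.72248730e-03, -6.50790312e-06]), 'position': array([ 263.61238131, -565.86446186,  254.96939063]), 'tcp_rot': array([-3.06500870e+00, -6.78527598e-01,  3.84293631e-04]), 'force': array([-0.345245  ,  0.21402629,  1.04881449]), 'wrist_torque': array([0.00328408, 0.03478963, 0.0131757 ]), 'finger_force': 0.0, 'grip_width': 85.39206332333215}
scene [[384.9, 0.0, 281.7], [0.0, 384.9, 206.8], [0.0, 0.0, 1.0]] [[-0.833, -0.342, 0.435, 58.841], [-0.553, 0.484, -0.678, 736.4], [0.021, -0.805, -0.592, 789.641], [0.0, 0.0, 0.0, 1.0]]
shaker [(0.57, [260.0, 257.0], 8025)]
control_box [(0.73, [330.0, 223.0], 1968)]
interlock_key [(0.53, [309.0, 208.0], 325)]
hold_bar [(0.77, [185.0, 241.0], 705), (0.22, [327.0, 230.0], 113)]
bar_knob [(0.95, [184.0
[... 825 characters left out ...]
, 754)]
control_box []
interlock_key [(0.69, [227.0, 167.0], 142), (0.46, [207.0, 344.0], 277)]
hold_bar [(0.93, [166.0, 272.0], 758)]
bar_knob [(0.72, [168.0, 274.0], 738)]
start_button [(0.46, [248.0, 171.0], 66)]
reagent_1 [(0.85, [206.0, 345.0], 286), (0.79, [205.0, 378.0], 238), (0.76, [206.0, 319.0], 263), (0.7, [196.0, 290.0], 275), (0.62, [166.0, 317.0], 264)]
reagent_3 [(0.85, [206.0, 345.0], 286), (0.79, [205.0, 378.0], 238), (0.76, [206.0, 319.0], 263), (0.7, [196.0, 290.0], 275), (0.62, [166.0, 317.0], 264)]
pe_bottle [(0.72, [232.0, 393.0], 266)]
red_cap_jar []
wash_bottle [(0.62, [166.0, 174.0], 626)]
petri_dish [(0.79, [282.0, 389.0], 673)]
marker [(0.63, [281.0, 188.0], 208)]
```

```bash
python3 - <<'E'
import cv2
a=cv2.imread("pics/scene0.png");b=cv2.imread("pics/top0.png")
cv2.imwrite("pics/s1.png",cv2.resize(a[130:400,100:460],None,fx=2.2,fy=2.2,interpolation=2))
cv2.imwrite("pics/t1.png",cv2.resize(b[120:320,140:440],None,fx=2.6,fy=2.6,interpolation=2))
E
```

```text
(no output)
```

View pics/s1.png

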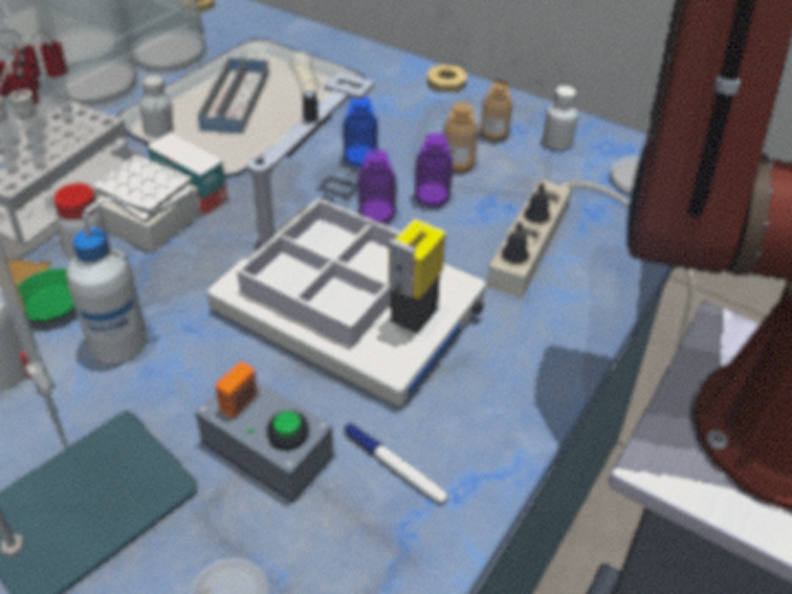

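View pics/t1.png

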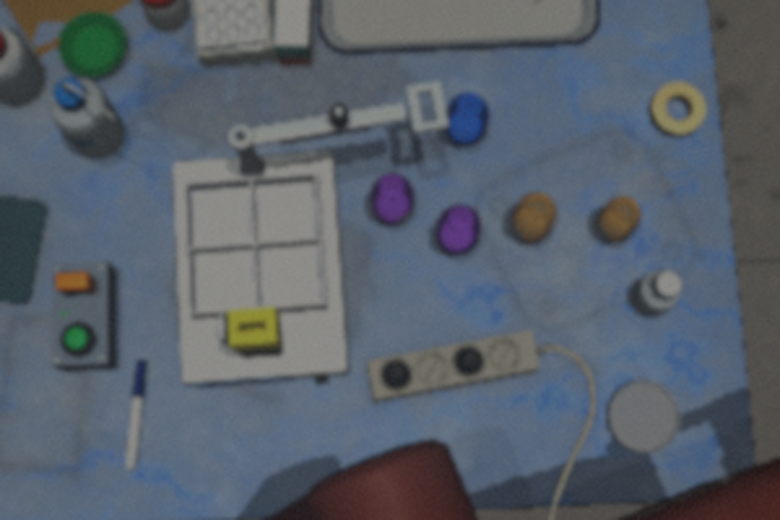

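The scene picture shows the shaker (crop ~345,300), the box with key (235,390) and green button (287,428). To the right of the shaker stand a blue, two purple, two amber bottles (461,137) and (497,112), and one white bottle (562,118). In the top crop, the ambers are at (533,218) and (618,218) and the white at (657,290). The amber pair are reagent_1 and reagent_3, and the white one is pe_bottle. Blue and purple are decoys. There is no red-lid jar right of the shaker; the red lid at scene crop (75,200) is on the left, by the wash bottle. The bar is open at about 95°.

```bash
cat > h.py <<'E'
from bench import monitor, grab_frame, camera_params, hand_in, cut_out, r
import numpy as np, cv2
from scipy.optimize import least_squares
from scipy.spatial.transform import Rotation as Ro
def proj(p,P):
    T=np.linalg.inv(p["world_from_camera"]); P=np.atleast_2d(P).astype(float)
    return cv2.projectPoints(P,cv2.Rodrigues(T[:3,:3])[0],T[:3,3],p["mtx"],np.array(p["D"],float))[0][:,0]
def onz(p,uv,z):
    n=cv2.undistortPoints(np.float64(uv).reshape(-1,1,2),p["mtx"],np.array(p["D"],float))[:,0]
    W=np.array(p["world_from_camera"]); d=np.c_[n,np.ones(len(n))]@W[:3,:3].T
    return W[:3,3]+d*((z-W[2,3])/d[:,2])[:,None]
PROF={"reagent_1":[(26,0),(26,60),(15,77),(15,97)],"reagent_3":[(28,0),(28,65),(16,87),(16,109)],
 "pe_bottle":[(26,0),(26,65),(16,76),(16,100)]}
def sil(p,prof,x,y,z0=0):
    a=np.linspace(0,2*np.pi,32); m=np.zeros((420,560),np.uint8)
    for (r1,z1),(r2,z2) in zip(prof,prof[1:]):
        P=np.r_[np.c_[x+r1*np.cos(a),y+r1*np.sin(a),0*a+z1+z0],np.c_[x+r2*np.cos(a),y+r2*np.sin(a),0*a+z2+z0]]
        h=cv2.convexHull(np.float32(proj(p,P)*16).round().astype(np.int32)); cv2.fillConvexPoly(m,h,1,shift=4)
    return m.astype(bool)
def fit(p,mask,prof,z0=0):
    c=np.argwhere(mask).mean(0)[::-1]; x,y=onz(p,[c],z0+45)[0,:2]
    for _ in range(5):
        s=np.argwhere(sil(p,prof,x,y,z0)).mean(0)[::-1]
        d=onz(p,[c],z0+45)[0]-onz(p,[s],z0+45)[0]; x+=d[0];y+=d[1]
    m=sil(p,prof,x,y,z0); return x,y,(m&mask).sum()/(m|mask).sum()
def shaker(obs,x0=(560,100,0)):
    # obs: list of (params, uv, local xyz)
    def f(v):
        c,s=np.cos(v[2]),np.sin(v[2]); e=[]
        for p,uv,L in obs: e.append(proj(p,[v[0]+c*L[0]-s*L[1],v[1]+s*L[0]+c*L[1],L[2]])[0]-uv)
        return np.ravel(e)
    s=least_squares(f,x0,loss="soft_l1",x_scale=[100,100,.1]); return s.x,f(s.x).reshape(-1,2)
def st():
    s=monitor.sense(); R=Ro.from_rotvec(s["tcp_rot"]).as_matrix()
    print("t",round(s["t"],2),"pos",s["position"].round(1),"R",R.round(3).tolist(),"F",s["force"].round(1),"w",round(s["grip_width"],1),"q",s["q"].round(2))
    return s,R
E
python3 - <<'E'
from h import *
P={n:camera_params(n) for n in("top","scene")}
for n in P:
    grab_frame(n)
    for d in cut_out(n,"reagent_1"):
        print(n,np.round(d["pixel"]).tolist(),[np.round(fit(P[n],d["pixels"],PROF[k]),2).tolist() for k in("reagent_1","reagent_3")])
    for d in cut_out(n,"pe_bottle"):
        print(n,"pe",np.round(d["pixel"]).tolist(),np.round(fit(P[n],d["pixels"],PROF["pe_bottle"]),2).tolist())
T=lambda a:np.array([140,120])+np.array(a)/2.6
S=lambda a:np.array([100,130])+np.array(a)/2.2
t,s=P["top"],P["scene"]
o=[(t,T((188,183)),(85,85,78)),(t,T((321,178)),(85,-85,78)),(t,T((327,305)),(-85,-85,78)),(t,T((194,316)),(-85,85,78)),(t,T((240,135)),(108,0,176)),
(t,T((252,329)),(-118,0,164)),(s,S((240,278)),(85,85,78)),(s,S((318,203)),(85,-85,78)),(s,S((352,342)),(-85,85,78)),(s,S((262,160)),(108,0,176))]
v,e=shaker(o); print("shaker",v.round(3),e.round(1).tolist())
print("knob top",onz(t,[T((340,108))],212),onz(s,cut_out("scene","bar_knob")[0]["pixel"][::-1][None],174), "plate",onz(t,[T((427,106))],174),onz(s,[S((347,83))],174))
print("key",onz(t,[T((74,281))],100),onz(s,[S((240,376))],97),"btn",onz(t,[T((76,338))],77),onz(s,[S((287,424))],77))
print("box top corners",onz(t,[T((54,268)),T((54,365)),T((107,263)),T((106,364))],55))
E
```

```text
top [204.0, 374.0] [[567.85, -344.39, 0.92], [567.58, -343.49, 0.79]]
top [207.0, 320.0] [[561.78, -135.98, 0.88], [561.39, -135.37, 0.97]]
top [163.0, 316.0] [[710.17, -155.29, 0.95], [708.96, -155.29, 0.86]]
top [194.0, 292.0] [[606.82, -54.04, 0.88], [606.28, -54.52, 0.77]]
top [207.0, 344.0] [[574.18, -233.09, 0.96], [573.25, -232.76, 0.9]]
top [246.0, 170.0] [[443.43, 355.34, 0.12], [442.99, 354.42, 0.11]]
top pe [231.0, 393.0] [469.21, -382.74, 0.83]
scene [208.0, 296.0] [[565.92, -144.35, 0.89], [562.5, -138.54, 0.92]]
scene [188.0, 262.0] [[719.57, -168.76, 0.8], [716.57, -163.05, 0.77]]
scene [189.0, 310.0] [[577.99, -249.96, 0.8], [574.97, -244.06, 0.72]]
scene [213.0, 271.0] [[613.77, -65.71, 0.93], [609.54, -59.57, 0.87]]
scene [181.0, 324.0] [[569.14, -347.54, 0.85], [566.03, -340.56, 0.74]]
scene pe [184.0, 357.0] [467.83, -383.41, 0.83]
shaker [5.43736e+02 1.20870e+02 3.00000e-02] [[-1.7, -0.0], [-1.2, -1.9], [-0.2, 0.4], [-1.9, 0.0], [0.5, 1.4], [0.0, -0.5], [-0.6, -3.5], [1.4, -2.2], [1.0, -6.8], [0.2, 2.2]]Traceback (most recent call last):
  File "<stdin>", line 15, in <module>
TypeError: list indices must be integers or slices, not NoneType
```

Emit:
play_rows(rows=[0,0,-15,0,0,-8.2,1,0,0,-15,0,0,-8.2,1,0,0,-15,0,0,-8.2,1,0,0,-15,0,0,-8.2,1,0,0,-15,0,0,-8.2,1,0,0,-15,0,0,-8.2,1,0,0,-15,0,0,-8.2,1,0,0,0,0,0,-7.7,1,0,0,0,0,0,0,1])

```text
t: 2.65
position: [263.9, -566.9, 362.2]
tcp_rot: [2.219, 2.222, -0.001]
force: [-0.5, 0.6, -0.4]
grip_width: 85.2
finger_force: 0.0
```

```bash
python3 - <<'E'
from h import *
st(); w=camera_params("wrist"); print(np.round(w["world_from_camera"],2).tolist(),w["mtx"].round(0).tolist())
P={n:camera_params(n) for n in("top","scene")}
T=lambda a:np.array([140,120])+np.array(a)/2.6
S=lambda a:np.array([100,130])+np.array(a)/2.2
t,s=P["top"],P["scene"]
print("knob top",onz(t,[T((340,108))],212), "plate",onz(t,[T((427,106))],174),onz(s,[S((347,83))],174))
print("key",onz(t,[T((74,281))],100),onz(s,[S((240,376))],97),"btn",onz(t,[T((76,338))],77),onz(s,[S((287,424))],77))
print("box top corners",onz(t,[T((54,268)),T((54,365)),T((107,263)),T((106,364))],55).round().tolist())
E
```

```text
t 2.65 pos [ 263.9 -566.9  362.2] R [[-0.001, 1.0, 0.001], [1.0, 0.001, -0.001], [-0.001, 0.0, -1.0]] F [-0.5  0.6 -0.4] w 85.2 q [-1.25  0.15  1.49  0.    1.5  -1.25]
[[1.0, -0.0, 0.0, 263.45], [-0.0, -0.96, -0.29, -494.12], [0.0, 0.29, -0.96, 480.23], [0.0, 0.0, 0.0, 1.0]] [[296.0, 0.0, 273.0], [0.0, 296.0, 214.0], [0.0, 0.0, 1.0]]
knob top [[672.88658136   4.20701966 212.        ]] plate [[682.98630493 -99.28121852 174.        ]] [[686.09171664 -96.8488001  174.        ]]
key [[502.14254937 340.92778524 100.        ]] [[502.28818187 341.00416317  97.        ]] btn [[434.94012227 343.45381976  77.        ]] [[434.52108256 348.83761659  77.        ]]
box top corners [[528.0, 377.0, 55.0], [405.0, 376.0, 55.0], [532.0, 310.0, 55.0], [404.0, 311.0, 55.0]]
```

Emit:
play_rows(rows=[34,29.5,0,0,0,0,1,34,29.5,0,0,0,0,1,34,29.5,0,0,0,0,1,34,29.5,0,0,0,0,1,34,29.5,0,0,0,0,1,34,29.5,0,0,0,0,1,34,29.5,0,0,0,0,1,34,29.5,0,0,0,0,1,34,29.5,0,0,0,0,1,0,0,0,0,0,0,1,0,0,0,0,0,0,1])

```text
t: 3.75
position: [529.2, -259.3, 360.5]
tcp_rot: [-2.219, -2.222, 0.002]
force: [-0.6, -0.3, -0.3]
grip_width: 85.6
finger_force: 0.0
```

```bash
python3 - <<'E'
from h import *
st(); f=grab_frame("wrist"); w=camera_params("wrist"); 
for n in("reagent_1","pe_bottle","red_cap_jar"):
    for d in cut_out("wrist",n):
        print(n,round(d["confidence"],2),np.round(d["pixel"]).tolist(),[(k,np.round(fit(w,d["pixels"],PROF[k]),2).tolist()) for k in PROF])
cv2.imwrite("pics/w1.png",cv2.resize(f[:,:,::-1],None,fx=1.4,fy=1.4))
E
```

```text
t 3.75 pos [ 529.2 -259.3  360.5] R [[-0.002, 1.0, -0.002], [1.0, 0.002, 0.0], [0.0, -0.002, -1.0]] F [-0.6 -0.3 -0.3] w 85.6 q [-0.57  0.08  1.58 -0.    1.49 -0.58]
reagent_1 0.96 [232.0, 298.0] [('reagent_1', [566.28, -347.12, 0.92]), ('reagent_3', [565.72, -344.66, 0.77]), ('pe_bottle', [565.82, -345.61, 0.88])]
reagent_1 0.78 [158.0, 306.0] [('reagent_1', [573.21, -237.91, 0.86]), ('reagent_3', [572.74, -237.33, 0.98]), ('pe_bottle', [572.98, -237.33, 0.88])]
reagent_1 0.71 [102.0, 405.0] [('reagent_1', [712.42, -158.56, 0.88]), ('reagent_3', [709.55, -158.97, 0.93]), ('pe_bottle', [710.82, -158.71, 0.93])]
reagent_1 0.7 [84.0, 295.0] [('reagent_1', [561.05, -138.12, 0.91]), ('reagent_3', [560.68, -138.82, 0.93]), ('pe_bottle', [560.8, -138.59, 0.94])]
reagent_1 0.61 [18.0, 335.0] [('reagent_1', [606.43, -56.7, 0.91]), ('reagent_3', [606.03, -55.77, 0.98]), ('pe_bottle', [605.88, -57.03, 0.93])]
pe_bottle 0.75 [255.0, 235.0] [('reagent_1', [467.89, -388.49, 0.94]), ('reagent_3', [468.81, -385.45, 0.8]), ('pe_bottle', [468.4, -386.7, 0.91])]
```

View pics/w1.png

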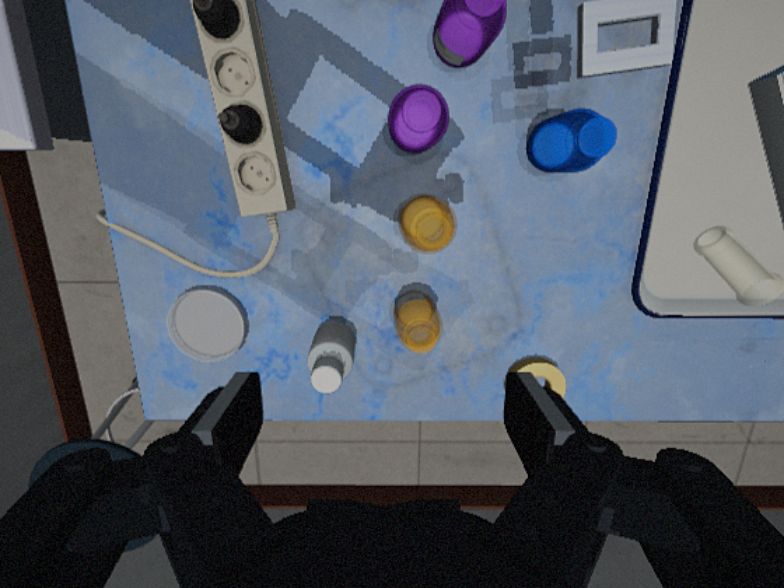

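The wrist view shows the two ambers at (428,222) and (418,322), the PE bottle at (330,355), purple at (418,118), blue at (570,140). Silhouettes say the near amber is reagent_3 at (573,-237), the far one reagent_1 at (566,-347), and pe at (468,-387). I take reagent_3 first.

Emit:
play_rows(rows=[6,11,40,0,0,0,1,6,11,40,0,0,0,1,6,11,40,0,0,0,1,4,11,40,0,0,0,1,0,0,40,0,0,0,1,0,0,30,0,0,0,1,0,0,30,0,0,0,1,0,0,20,0,0,0,1,0,0,12,0,0,0,1,0,0,0,0,0,0,1])

```text
t: 4.95
position: [571.1, -238.4, 67.2]
tcp_rot: [-2.219, -2.218, 0.002]
force: [-0.3, 0.1, 0.3]
grip_width: 85.3
finger_force: 0.0
```

Emit:
play_rows(rows=[0,0,0,0,0,0,-1,0,0,0,0,0,0,-1,0,0,0,0,0,0,-1,0,0,0,0,0,0,-1,0,0,0,0,0,0,-1,0,0,0,0,0,0,-1,0,0,0,0,0,0,-1,0,0,0,0,0,0,-1])

```text
t: 5.75
position: [573.9, -239.2, 71.8]
tcp_rot: [2.218, 2.221, -0.0]
force: [-2.8, 0.0, 6.1]
grip_width: 53.8
finger_force: 63.9
```

Emit:
play_rows(rows=[0,0,0,0,0,0,0.6,0,0,0,0,0,0,0.6,0,0,0,0,0,0,0.6,0,0,3,0,0,0,0.6,0,0,0,0,0,0,0.6,0,0,0,0,0,0,0.6])

```text
t: 6.35
position: [572.7, -238.0, 65.8]
tcp_rot: [-2.219, -2.222, 0.0]
force: [0.6, 0.1, 0.2]
grip_width: 68.4
finger_force: 0.0
```

Emit:
play_rows(rows=[0,0,0,0,0,0,-1,0,0,0,0,0,0,-1,0,0,0,0,0,0,-1,0,0,0,0,0,0,-1,0,0,0,0,0,0,-1,0,0,0,0,0,0,-1,0,0,0,0,0,0,-1,0,0,0,0,0,0,-1])

```text
t: 7.15
position: [573.2, -238.3, 66.6]
tcp_rot: [2.22, 2.222, 0.0]
force: [0.4, 1.1, 3.0]
grip_width: 53.6
finger_force: 64.2
```

Emit:
play_rows(rows=[0,0,-10,0,0,0,-1,0,0,-25,0,0,0,-1,0,0,-40,0,0,0,-1,0,0,-40,0,0,0,-1,0,0,-40,0,0,0,-1,0,0,-40,0,0,0,-1,0,0,-40,0,0,0,-1])

```text
t: 7.85
position: [571.5, -237.7, 301.1]
tcp_rot: [-2.218, -2.22, 0.002]
force: [0.2, 0.6, -4.6]
grip_width: 53.5
finger_force: 64.7
```

Emit:
play_rows(rows=[30,-1,0,0,0,0,-1,35,-2,0,0,0,0,-1,35,-2,0,0,0,0,-1,40,-2,0,0,0,0,-1,40,-2,0,0,0,0,-1,40,-2,0,0,0,0,-1,35,-2,0,0,0,0,-1,30,0,0,0,0,0,-1,15,0,0,0,0,0,-1,0,0,0,0,0,0,-1,0,0,0,0,0,0,-1])

```text
t: 8.95
position: [559.2, 61.1, 300.5]
tcp_rot: [-2.22, -2.223, 0.003]
force: [0.0, -0.2, -5.1]
grip_width: 53.9
finger_force: 64.7
```

```bash
python3 - <<'E'
from h import *
st(); f=grab_frame("wrist"); w=camera_params("wrist"); np.save("w2.npy",w["world_from_camera"])
cv2.imwrite("pics/w2.png",cv2.resize(f[:,:,::-1],None,fx=1.4,fy=1.4))
E
```

```text
t 8.95 pos [559.2  61.1 300.5] R [[-0.002, 1.0, -0.002], [1.0, 0.002, -0.001], [-0.001, -0.002, -1.0]] F [ 0.  -0.2 -5.1] w 53.9 q [-0.02  0.05  1.71 -0.    1.38 -0.02]
```

View pics/w2.png

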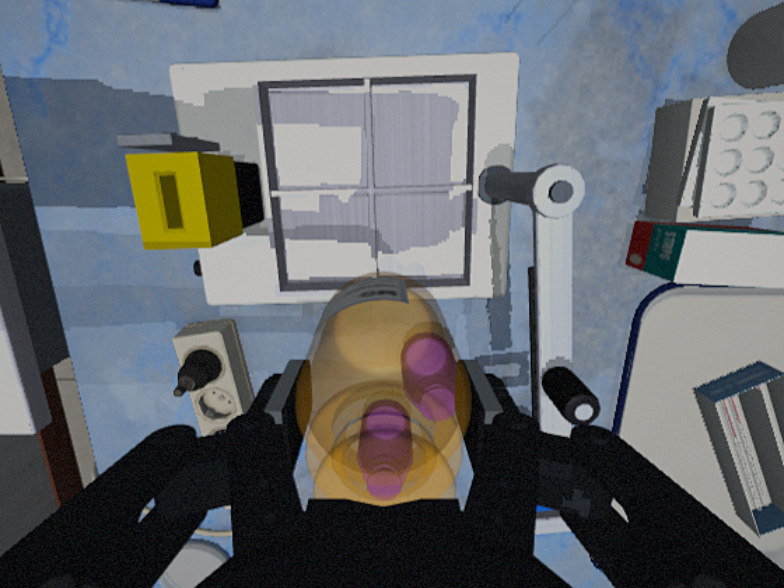

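The picture shows the bottle held upright. The tray cross is at (373,188), the tray corners at (259,82), (476,75), (471,284) and (278,290), the switch slot at (171,201), the hinge at (559,190), and the knob top at (581,408).

```bash
python3 - <<'E'
from h import *
w=camera_params("wrist"); u=lambda a:np.array(a)/1.4
o=[(w,u((259,82)),(-85,85,78)),(w,u((476,75)),(85,85,78)),(w,u((471,284)),(85,-85,78)),(w,u((278,290)),(-85,-85,78)),(w,u((372,188)),(0,0,78)),(w,u((171,201)),(-118,0,164)),(w,u((559,190)),(108,0,180))]
v,e=shaker(o); print(v.round(3),e.round(1).tolist())
v2,e2=shaker(o[:5]); print(v2.round(3),e2.round(1).tolist())
print("slot",onz(w,[u((171,201))],164),"knob",onz(w,[u((581,408))],212),"hinge",onz(w,[u((559,190))],175))
c,s=np.cos(v[2]),np.sin(v[2])
for x in(-41,41):
  for y in(-41,41): print(x,y,(v[0]+c*x-s*y).round(1),(v[1]+s*x+c*y).round(1))
E
```

```text
[5.49629e+02 1.20688e+02 3.10000e-02] [[-5.3, -5.7], [4.5, -6.5], [2.5, 3.6], [-1.3, 3.5], [-0.6, 1.0], [-0.2, 0.2], [0.5, 0.1]]
[5.49977e+02 1.19728e+02 3.20000e-02] [[-5.0, -4.6], [4.7, -5.6], [2.8, 4.3], [-0.9, 4.4], [-0.3, 1.9]]
slot [[431.83690628 117.19992359 164.        ]] knob [[671.41262625   5.5692286  212.        ]] hinge [[659.26962576 123.87121519 175.        ]]
-41 -41 509.9 78.5
-41 41 507.4 160.4
41 -41 591.9 81.0
41 41 589.4 162.9
```

Emit:
play_rows(rows=[25,8,0,0,0,0,-1,30,8,0,0,0,0,-1,30,8,0,0,0,0,-1,16.5,6,0,0,0,0,-1,0,0,25,0,0,0,-1,0,0,40,0,0,0,-1,0,0,40,0,0,0,-1,0,0,35,0,0,0,-1,0,0,25,0,0,0,-1,0,0,10,0,0,0,-1,0,0,0,0,0,0,-1,0,0,0,0,0,0,-1])

```text
t: 10.2
position: [590.9, 162.9, 127.8]
tcp_rot: [2.22, 2.221, 0.003]
force: [0.7, 0.5, -3.3]
grip_width: 53.7
finger_force: 64.8
```

```bash
python3 - <<'E'
from h import *
st(); f=grab_frame("wrist")
cv2.imwrite("pics/w3.png",f[:,:,::-1])
E
```

```text
t 10.2 pos [590.9 162.9 127.8] R [[-0.001, 1.0, 0.003], [1.0, 0.001, 0.0], [0.0, 0.003, -1.0]] F [ 0.7  0.5 -3.3] w 53.7 q [ 0.15  0.33  1.74 -0.    1.08  0.15]
```

View pics/w3.png

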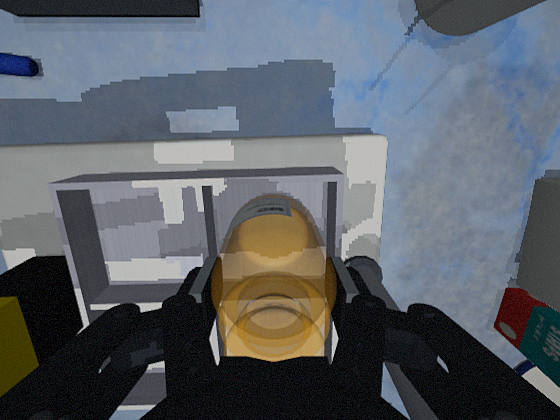

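The bottle hangs inside the back-left compartment. The divider is at column 208, the wall at 332, and the bottle spans 218–330, so I nudge it 2 mm left and lower it.

Emit:
play_rows(rows=[0,-2,3,0,0,0,-1,0,0,4,0,0,0,-1,0,0,3,0,0,0,-1,0,0,2,0,0,0,-1,0,0,0,0,0,0,-1,0,0,0,0,0,0,-1])

```text
t: 10.85
position: [587.4, 163.4, 114.6]
tcp_rot: [-2.22, -2.223, 0.0]
force: [-1.0, -0.4, -0.7]
grip_width: 53.5
finger_force: 65.2
```

Emit:
play_rows(rows=[0,0,0,0,0,0,0.6,0,0,0,0,0,0,0.6,0,0,0,0,0,0,0.6,0,0,0,0,0,0,0.6,0,0,-10,0,0,0,0.6,0,0,-25,0,0,0,0.6,0,0,-40,0,0,0,0.6,0,0,-40,0,0,0,0.6,0,0,-40,0,0,0,1,0,0,-40,0,0,0,1,0,0,0,0,0,0,1])

```text
t: 11.95
position: [591.3, 164.0, 319.2]
tcp_rot: [2.213, 2.216, 0.02]
force: [0.9, -0.4, 1.7]
grip_width: 85.4
finger_force: 0.0
```

Emit:
play_rows(rows=[-40,-5,-5,0,0,0,1,-40,-5,-5,0,0,0,1,-40,-5,-5,0,0,0,1,-40,-5,-5,0,0,0,1,-40,-5,-5,0,0,0,1,-40,-5,-5,0,0,0,1,-40,-5,-5,0,0,0,1,-40,-5,-5,0,0,0,1,-40,-5,-5,0,0,0,1,-40,-5,-5,0,0,0,1,-25,-2,0,0,0,0,1,0,0,0,0,0,0,1])

```text
t: 13.15
position: [535.2, -265.1, 359.3]
tcp_rot: [2.224, 2.217, -0.002]
force: [-0.3, 0.5, 0.3]
grip_width: 85.3
finger_force: 0.0
```

```bash
cat > loc.py <<'E'
from h import *
st(); f=grab_frame("wrist"); w=camera_params("wrist"); cv2.imwrite("pics/loc.png",f[:,:,::-1])
for n in("reagent_1","pe_bottle"):
    for d in cut_out("wrist",n):
        print(n,round(d["confidence"],2),np.round(d["pixel"]).tolist(),f[d["pixels"]].mean(0).round(),[(k,np.round(fit(w,d["pixels"],PROF[k]),2).tolist()) for k in PROF])
E
python3 loc.py
```

```text
t 13.15 pos [ 535.2 -265.1  359.3] R [[0.003, 1.0, -0.0], [1.0, -0.003, -0.001], [-0.001, -0.0, -1.0]] F [-0.3  0.5  0.3] w 85.3 q [-0.58  0.09  1.56 -0.    1.49 -0.57]
reagent_1 0.93 [230.0, 293.0] [124. 102.  63.] [('reagent_1', [567.15, -343.61, 0.92]), ('reagent_3', [566.68, -341.51, 0.76]), ('pe_bottle', [566.98, -342.45, 0.88])]
reagent_1 0.9 [15.0, 328.0] [ 83.  44. 112.] [('reagent_1', [606.36, -53.18, 0.95]), ('reagent_3', [606.24, -52.04, 0.97]), ('pe_bottle', [606.11, -53.43, 0.95])]
reagent_1 0.75 [80.0, 292.0] [ 98.  52. 132.] [('reagent_1', [561.5, -134.61, 0.84]), ('reagent_3', [561.23, -135.53, 0.97]), ('pe_bottle', [561.31, -135.14, 0.87])]
reagent_1 0.65 [95.0, 402.0] [ 15.  68. 140.] [('reagent_1', [712.51, -154.28, 0.91]), ('reagent_3', [709.68, -154.92, 0.92]), ('pe_bottle', [710.86, -154.58, 0.94])]
pe_bottle 0.68 [252.0, 232.0] [119. 123. 125.] [('reagent_1', [469.28, -385.54, 0.94]), ('reagent_3', [470.33, -382.48, 0.82]), ('pe_bottle', [469.72, -383.87, 0.93])]
```

Emit:
play_rows(rows=[-20,8,30,0,0,0,1,-20,8,35,0,0,0,1,-20,8,35,0,0,0,1,-19,8,35,0,0,0,1,0,0,40,0,0,0,1,0,0,40,0,0,0,1,0,0,35,0,0,0,1,0,0,25,0,0,0,1,0,0,15,0,0,0,1,0,0,8,0,0,0,1,0,0,0,0,0,0,1])

```text
t: 14.4
position: [568.2, -339.8, 60.8]
tcp_rot: [-2.218, -2.223, 0.0]
force: [0.2, -0.9, -0.6]
grip_width: 85.6
finger_force: 0.0
```

Emit:
play_rows(rows=[0,0,0,0,0,0,-1,0,0,0,0,0,0,-1,0,0,0,0,0,0,-1,0,0,0,0,0,0,-1,0,0,0,0,0,0,-1,0,0,0,0,0,0,-1,0,0,0,0,0,0,-1,0,0,0,0,0,0,-1])

```text
t: 15.2
position: [568.6, -341.7, 63.9]
tcp_rot: [2.219, 2.221, -0.001]
force: [-2.7, 0.8, 4.6]
grip_width: 49.1
finger_force: 62.3
```

Emit:
play_rows(rows=[0,0,-10,0,0,0,-1,0,0,-25,0,0,0,-1,0,0,-40,0,0,0,-1,0,0,-40,0,0,0,-1,0,0,-40,0,0,0,-1,0,0,-40,0,0,0,-1,0,0,-25,0,0,0,-1])

```text
t: 15.9
position: [568.8, -341.1, 285.6]
tcp_rot: [2.217, 2.219, 0.002]
force: [0.3, -0.8, -3.7]
grip_width: 48.8
finger_force: 63.4
```

Emit:
play_rows(rows=[25,-3,0,0,0,0,-1,38,-6,0,0,0,0,-1,40,-6,0,0,0,0,-1,40,-6,0,0,0,0,-1,40,-6,0,0,0,0,-1,40,-6,0,0,0,0,-1,40,-6,0,0,0,0,-1,40,-6,0,0,0,0,-1,40,-6,0,0,0,0,-1,40,-6,0,0,0,0,-1,40,-2,0,0,0,0,-1,0,0,0,0,0,0,-1])

```text
t: 17.1
position: [507.0, 86.8, 281.1]
tcp_rot: [-2.212, -2.227, -0.003]
force: [0.4, -1.2, -4.8]
grip_width: 49.2
finger_force: 63.3
```

```bash
python3 -c "
from h import *
st()"
```

```text
t 17.1 pos [507.   86.8 281.1] R [[-0.007, 1.0, -0.001], [1.0, 0.007, 0.003], [0.004, -0.001, -1.0]] F [ 0.4 -1.2 -4.8] w 49.2 q [ 0.03 -0.04  1.84  0.    1.34  0.02]
```

Emit:
play_rows(rows=[-5,2,10,0,0,0,-1,0,0,30,0,0,0,-1,0,0,40,0,0,0,-1,0,0,40,0,0,0,-1,0,0,25,0,0,0,-1,0,0,10,0,0,0,-1,0,0,0,0,0,0,-1,0,0,0,0,0,0,-1])

```text
t: 17.9
position: [511.8, 76.5, 127.5]
tcp_rot: [2.22, 2.22, 0.002]
force: [0.8, -0.4, -3.2]
grip_width: 49.2
finger_force: 63.4
```

```bash
python3 - <<'E'
from h import *
st(); f=grab_frame("wrist")
cv2.imwrite("pics/w4.png",f[:,:,::-1])
E
```

```text
t 17.9 pos [511.8  76.5 127.5] R [[-0.0, 1.0, 0.002], [1.0, 0.0, -0.0], [-0.0, 0.002, -1.0]] F [ 0.8 -0.4 -3.2] w 49.2 q [ 0.01  0.14  1.97 -0.    1.03  0.01]
```

View pics/w4.png

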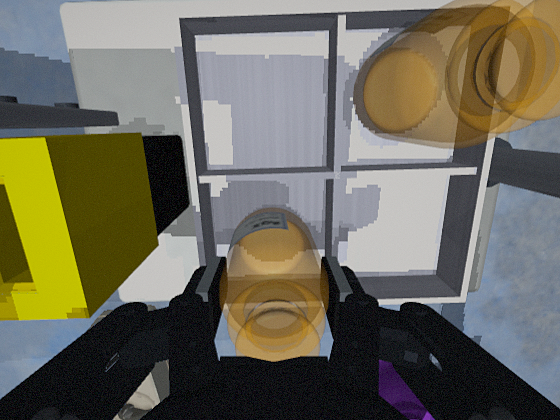

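Reagent_3 stands in the back-left compartment (400,90). Reagent_1 hangs in front-right (274,270), so I shift it slightly and lower it.

Emit:
play_rows(rows=[4,-1.5,3,0,0,0,-1,0,0,4,0,0,0,-1,0,0,4,0,0,0,-1,0,0,3,0,0,0,-1,0,0,1,0,0,0,-1,0,0,0,0,0,0,-1])

```text
t: 18.55
position: [514.7, 81.4, 114.1]
tcp_rot: [2.214, 2.216, 0.015]
force: [10.8, 0.2, -5.9]
grip_width: 48.7
finger_force: 66.1
```

Emit:
play_rows(rows=[0,0,0,0,0,0,-1,0,0,0,0,0,0,-1])

```text
t: 18.75
position: [514.7, 81.4, 114.0]
tcp_rot: [2.214, 2.216, 0.016]
force: [11.0, 0.2, -5.6]
grip_width: 48.7
finger_force: 66.2
```

```bash
python3 - <<'E'
from h import *
st(); f=grab_frame("wrist")
cv2.imwrite("pics/w5.png",f[:,:,::-1]); s,_=st(); print(s["wrist_torque"],s["joint_torque"].round(1))
E
```

```text
t 18.75 pos [514.7  81.4 114. ] R [[-0.001, 1.0, 0.014], [1.0, 0.001, 0.0], [0.0, 0.014, -1.0]] F [11.   0.2 -5.6] w 48.7 q [0.02 0.16 1.97 0.   0.99 0.02]
t 18.8 pos [514.7  81.4 114. ] R [[-0.001, 1.0, 0.014], [1.0, 0.001, 0.0], [0.0, 0.014, -1.0]] F [11.  -0.6 -4.7] w 48.8 q [0.02 0.16 1.97 0.   0.99 0.02]
[-9.53356068e-05 -1.14312921e+00 -1.76733404e-01] [  0.9 -34.  -21.8  -0.    2.5  -0.1]
```

View pics/w5.png

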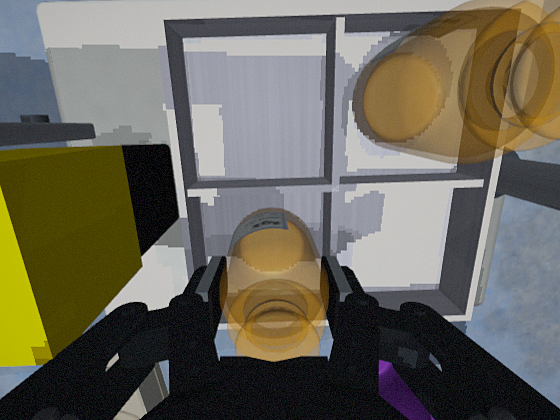

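The gripper knuckle is touching the yellow switch pillar at left. The compartment has room, so I move 5 mm away from the pillar and set the bottle down.

Emit:
play_rows(rows=[-1,5,0,0,0,0,-1,0,2,0,0,0,0,-1,0,0,1,0,0,0,-1,0,0,1,0,0,0,-1,0,0,0,0,0,0,-1])

```text
t: 19.3
position: [516.0, 80.4, 111.8]
tcp_rot: [-2.219, -2.223, 0.002]
force: [-6.4, -0.5, 12.3]
grip_width: 48.7
finger_force: 67.6
```

Emit:
play_rows(rows=[0,0,-1,0,0,0,0.25,0,0,0,0,0,0,0.35,0,2,0,0,0,0,0.4,0,1,0,0,0,0,0.4,0,0,0,0,0,0,0.4])

```text
t: 19.8
position: [519.0, 80.2, 110.0]
tcp_rot: [-2.22, -2.222, 0.001]
force: [0.2, 0.3, -0.1]
grip_width: 59.7
finger_force: 0.0
```

Emit:
play_rows(rows=[0,0,-15,0,0,0,0.4,0,0,-30,0,0,0,0.4,0,0,-40,0,0,0,0.4,0,0,-40,0,0,0,0.4,0,0,-40,0,0,0,1,0,0,-20,0,0,0,1,-20,0,-10,0,0,0,1,0,0,0,0,0,0,1])

```text
t: 20.6
position: [520.4, 59.0, 309.1]
tcp_rot: [2.218, 2.218, 0.005]
force: [1.3, 1.4, 0.2]
grip_width: 85.8
finger_force: 0.0
```

Emit:
play_rows(rows=[-35,-4,0,0,0,0,1,-40,-4,0,0,0,0,1,-40,-4,0,0,0,0,1,-40,-4,0,0,0,0,1,-40,-4,0,0,0,0,1,-40,-4,0,0,0,0,1,-40,-4,0,0,0,0,1,-40,-4,0,0,0,0,1,-20,-4,0,0,0,0,1,0,0,0,0,0,0,1,0,0,0,0,0,0,1])

```text
t: 21.7
position: [483.2, -274.3, 304.6]
tcp_rot: [-2.22, -2.22, -0.001]
force: [-0.5, 0.5, -0.1]
grip_width: 85.2
finger_force: 0.0
```

```bash
python3 loc.py
```

```text
t 21.7 pos [ 483.2 -274.3  304.6] R [[-0.0, 1.0, -0.001], [1.0, 0.0, 0.002], [0.002, -0.001, -1.0]] F [-0.5  0.5 -0.1] w 85.2 q [-0.64  0.03  1.73  0.    1.38 -0.64]
reagent_1 0.92 [67.0, 339.0] [ 94.  46. 128.] [('reagent_1', [563.28, -135.69, 0.88]), ('reagent_3', [561.75, -137.1, 0.94]), ('pe_bottle', [562.31, -136.41, 0.91])]
reagent_1 0.71 [9.0, 377.0] [62. 43. 81.] [('reagent_1', [605.45, -57.78, 0.87]), ('reagent_3', [605.69, -56.1, 0.82]), ('pe_bottle', [605.68, -57.8, 0.86])]
pe_bottle 0.87 [262.0, 263.0] [114. 118. 119.] [('reagent_1', [469.6, -387.41, 0.96]), ('reagent_3', [469.91, -383.9, 0.82]), ('pe_bottle', [469.75, -385.63, 0.94])]
```

Emit:
play_rows(rows=[-28,-4,10,0,0,0,1,-28,-4,25,0,0,0,1,-28,-3,35,0,0,0,1,-28,-3,35,0,0,0,1,0,0,40,0,0,0,1,0,0,40,0,0,0,1,0,0,30,0,0,0,1,0,0,18,0,0,0,1,0,0,8,0,0,0,1,0,0,0,0,0,0,1,0,0,0,0,0,0,1])

```text
t: 22.95
position: [470.7, -387.1, 65.6]
tcp_rot: [2.218, 2.222, 0.0]
force: [-0.3, -0.3, 1.0]
grip_width: 85.4
finger_force: 0.0
```

Emit:
play_rows(rows=[0,0,0,0,0,0,-1,0,0,0,0,0,0,-1,0,0,0,0,0,0,-1,0,0,0,0,0,0,-1,0,0,0,0,0,0,-1,0,0,0,0,0,0,-1,0,0,0,0,0,0,-1,0,0,0,0,0,0,-1])

```text
t: 23.75
position: [470.1, -387.5, 66.3]
tcp_rot: [2.219, 2.222, -0.0]
force: [-0.7, 2.0, 5.9]
grip_width: 47.7
finger_force: 61.9
```

Emit:
play_rows(rows=[0,0,-10,0,0,0,-1,0,0,-25,0,0,0,-1,0,0,-40,0,0,0,-1,0,0,-40,0,0,0,-1,0,0,-40,0,0,0,-1,0,0,-40,0,0,0,-1,0,0,-35,0,0,0,-1])

```text
t: 24.45
position: [469.2, -386.5, 296.1]
tcp_rot: [2.22, 2.223, 0.0]
force: [-0.2, -0.4, -3.8]
grip_width: 47.5
finger_force: 63.2
```

Emit:
play_rows(rows=[28,8,0,0,0,0,-1,40,10.5,0,0,0,0,-1,40,10.5,0,0,0,0,-1,40,10.5,0,0,0,0,-1,40,10.5,0,0,0,0,-1,40,10.5,0,0,0,0,-1,40,10.5,0,0,0,0,-1,40,10.5,0,0,0,0,-1,40,10.5,0,0,0,0,-1,40,10.5,0,0,0,0,-1,40,10.5,0,0,0,0,-1,40,10.5,0,0,0,0,-1])

```text
t: 25.65
position: [591.8, 83.0, 293.6]
tcp_rot: [-2.219, -2.222, 0.002]
force: [0.3, -1.4, -3.8]
grip_width: 47.6
finger_force: 63.1
```

Emit:
play_rows(rows=[0,0,0,0,0,-8,-1,0,0,0,0,0,-8,-1,0,0,0,0,0,-8,-1,0,0,0,0,0,-8,-1,0,0,0,0,0,-8,-1,0,0,0,0,0,-8,-1,0,0,0,0,0,-8,-1,0,0,0,0,0,-8,-1,0,0,0,0,0,-8,-1,0,0,0,0,0,-8,-1,0,0,0,0,0,-8,-1,0,0,0,0,0,0,-1])

```text
t: 26.85
position: [591.7, 81.3, 293.5]
tcp_rot: [-0.053, -3.139, 0.0]
force: [-0.1, -0.8, -4.6]
grip_width: 47.5
finger_force: 63.3
```

```bash
python3 -c "
from h import *
st()"
```

```text
t 26.85 pos [591.7  81.3 293.5] R [[-0.999, 0.034, -0.002], [0.034, 0.999, 0.0], [0.002, -0.0, -1.0]] F [-0.1 -0.8 -4.6] w 47.5 q [ 0.02  0.13  1.64  0.    1.37 -1.52]
```

Emit:
play_rows(rows=[0,0,20,0,0,0,-1,0,0,40,0,0,0,-1,0,0,40,0,0,0,-1,0,0,35,0,0,0,-1,0,0,20,0,0,0,-1,0,0,10,0,0,0,-1,0,0,0,0,0,0,-1,0,0,0,0,0,0,-1])

```text
t: 27.65
position: [593.6, 81.3, 130.6]
tcp_rot: [0.055, 3.139, 0.0]
force: [0.8, 0.4, -4.2]
grip_width: 47.7
finger_force: 63.3
```

```bash
python3 - <<'E'
from h import *
st(); f=grab_frame("wrist")
cv2.imwrite("pics/w6.png",f[:,:,::-1])
E
```

```text
t 27.65 pos [593.6  81.3 130.6] R [[-0.999, 0.035, 0.002], [0.035, 0.999, 0.0], [-0.002, 0.0, -1.0]] F [ 0.8  0.4 -4.2] w 47.7 q [ 0.02  0.3   1.77  0.    1.07 -1.52]
```

View pics/w6.png

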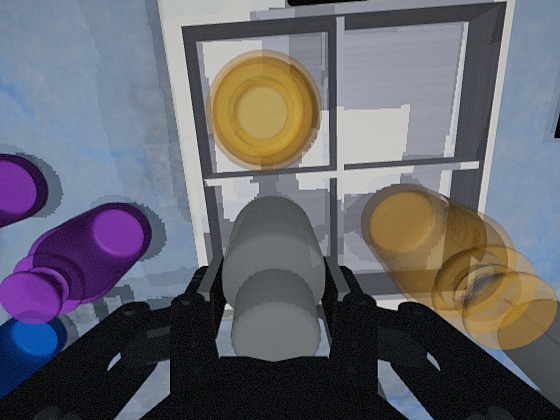

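Both ambers stand upright (262,110) and (403,225). The PE bottle hangs centred in the back-right compartment (272,260), so I lower it.

Emit:
play_rows(rows=[0,0,4,0,0,0,-1,0,0,4,0,0,0,-1,0,0,4,0,0,0,-1,0,0,2.5,0,0,0,-1,0,0,0,0,0,0,-1,0,0,0,0,0,0,-1])

```text
t: 28.3
position: [592.6, 81.3, 114.7]
tcp_rot: [-0.053, -3.141, -0.0]
force: [-0.0, 0.4, -4.9]
grip_width: 47.6
finger_force: 63.2
```

Emit:
play_rows(rows=[0,0,1.5,0,0,0,-1,0,0,0,0,0,0,-1])

```text
t: 28.5
position: [593.0, 81.3, 114.5]
tcp_rot: [0.053, 3.141, -0.0]
force: [-3.6, -0.6, 2.9]
grip_width: 47.4
finger_force: 64.1
```

Emit:
play_rows(rows=[0,0,-1,0,0,0,0.45,0,0,0,0,0,0,0.45,0,0,0,0,0,0,0.45,0,0,0,0,0,0,0.45,0,0,-15,0,0,0,0.45,0,0,-35,0,0,0,0.45,0,0,-40,0,0,0,0.45,0,0,-40,0,0,0,0.45,0,0,-40,0,0,0,0.45,0,0,-15,0,0,0,0.45,0,0,0,0,0,0,0])

```text
t: 29.6
position: [594.5, 81.4, 304.0]
tcp_rot: [0.053, 3.133, 0.0]
force: [-0.2, -0.1, -0.4]
grip_width: 48.4
finger_force: 0.0
```

Emit:
play_rows(rows=[-25,-25,0,0,0,0,0,-25,-25,0,0,0,0,0,-10,-23,0,0,0,0,0,0,0,0,0,0,0,0,0,0,0,0,0,0,0])

```text
t: 30.1
position: [648.9, 6.2, 296.3]
tcp_rot: [-0.055, -3.136, -0.002]
force: [0.1, -0.1, -0.4]
grip_width: 42.7
finger_force: 0.0
```

```bash
python3 - <<'E'
from h import *
st(); print(r.tip_reach); f=grab_frame("wrist"); w=camera_params("wrist")
for d in cut_out("wrist","bar_knob"): print(d["pixel"],d["confidence"],d["pixels"].sum())
print(proj(w,[[672,5,212],[672,5,174],[657.6,124,176]]))
cv2.imwrite("pics/w7.png",f[:,:,::-1])
E
```

```text
t 30.1 pos [648.9   6.2 296.3] R [[-0.999, 0.035, -0.005], [0.035, 0.999, 0.001], [0.005, 0.001, -1.0]] F [ 0.1 -0.1 -0.4] w 42.7 q [-0.1   0.24  1.51  0.    1.4  -1.63]
25.0
[238.9, 269.4] 0.78 9855
[[274.42027159 260.02949335]
 [274.28416575 241.12096233]
 [413.34325993 221.71971142]]
```

View pics/w7.png

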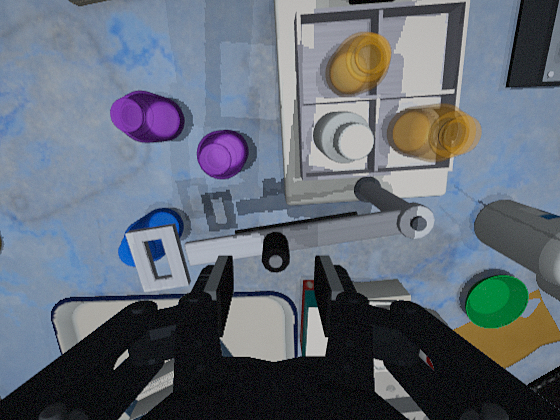

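All three bottles stand upright in the tray (350,140), (430,132), (360,62). The knob top at (276,260) agrees with my estimate, so I grip it.

Emit:
play_rows(rows=[-12,0,0,0,0,0,0,-11,0.5,15,0,0,0,0,0,0,25,0,0,0,0,0,0,25,0,0,0,0,0,0,16,0,0,0,0,0,0,8,0,0,0,0,0,0,0,0,0,0,0])

```text
t: 30.9
position: [672.1, 6.7, 208.8]
tcp_rot: [-0.052, -3.138, -0.0]
force: [-0.4, 0.9, -0.5]
grip_width: 42.7
finger_force: 0.0
```

Emit:
play_rows(rows=[0,0,0,0,0,0,-1,0,0,0,0,0,0,-1,0,0,0,0,0,0,-1,0,0,0,0,0,0,-1,0,0,0,0,0,0,-1,0,0,0,0,0,0,-1])

```text
t: 31.5
position: [674.0, 6.7, 212.3]
tcp_rot: [0.053, 3.138, 0.002]
force: [-0.7, 4.6, 6.4]
grip_width: 19.9
finger_force: 59.1
```

```bash
python3 - <<'E'
from h import *
s,R=st()
# plan arc: clockwise about hinge with tool turning by same angle; rows in tool frame
H=np.array([657.6,124.0]); p=s["position"][:2]; a0=np.arctan2(*(p-H)[::-1]); rad=np.hypot(*(p-H)); print(np.degrees(a0),rad)
d=np.radians(7.3); th=np.arctan2(R[1,0],R[0,0])
# chord in tool frame (before the turn), constant if tool turns along
n=H+rad*np.array([np.cos(a0-d),np.sin(a0-d)])-p
print((R[:2,:2].T@n).round(2), "total deg",np.degrees(a0)%360-181.8)
E
```

```text
t 31.5 pos [674.    6.7 212.3] R [[-0.999, 0.034, 0.003], [0.034, 0.999, 0.001], [-0.003, 0.001, -1.0]] F [-0.7  4.6  6.4] w 19.9 q [-0.09  0.35  1.53  0.    1.26 -1.63]
-82.02388978939739 118.40306802060844
[14.99 -1.64] total deg 96.17611021060259
```

Emit:
play_rows(rows=[15.1,-1.5,0,0,0,7.3,-1,15.1,-1.5,0,0,0,7.3,-1,15.1,-1.5,0,0,0,7.3,-1,15.1,-1.5,0,0,0,7.3,-1,15.1,-1.5,0,0,0,7.3,-1,15.1,-1.5,0,0,0,7.3,-1,0,0,0,0,0,0,-1])

```text
t: 32.2
position: [586.6, 28.2, 212.2]
tcp_rot: [1.221, 2.892, -0.002]
force: [-1.8, 0.0, 5.3]
grip_width: 20.1
finger_force: 60.0
```

```bash
cat > arc.py <<'E'
from h import *
s,R=st()
H=np.array([657.6,124.0]); p=s["position"][:2]; a0=np.arctan2(*(p-H)[::-1]); rad=np.hypot(*(p-H)); print("heading",np.degrees(a0)%360,"rad",rad,"to go",np.degrees(a0)%360-181.8,"finger heading",np.degrees(np.arctan2(R[1,1],R[0,1])))
t=np.radians(181.8); q=H+120*np.array([np.cos(t),np.sin(t)]); print("target",q, R[:2,:2].T@(q-p))
E
python3 arc.py
```

```text
t 32.2 pos [586.6  28.2 212.2] R [[-0.697, 0.717, 0.002], [0.717, 0.697, -0.002], [-0.002, -0.0, -1.0]] F [-1.8  0.   5.3] w 20.1 q [-0.07  0.18  1.75 -0.    1.22 -0.84]
heading 233.45925833923587 rad 119.23942405210795 to go 51.65925833923586 finger heading 44.204735344963055
target [537.65921276 120.23070891] [100.09944905  29.07941172]
```

Emit:
play_rows(rows=[15.1,-1.5,0,0,0,7.3,-1,15.1,-1.5,0,0,0,7.3,-1,15.1,-1.5,0,0,0,7.3,-1,15.1,-1.5,0,0,0,7.3,-1,15.1,-1.5,0,0,0,7.3,-1,12,-1,0,0,0,6,-1,0,0,0,0,0,0,-1])

```text
t: 32.9
position: [539.2, 101.2, 212.2]
tcp_rot: [-2.186, -2.254, 0.007]
force: [-9.8, -0.8, 12.6]
grip_width: 20.3
finger_force: 61.0
```

```bash
python3 arc.py
```

```text
t 32.9 pos [539.2 101.2 212.2] R [[-0.031, 1.0, -0.004], [1.0, 0.031, -0.002], [-0.002, -0.005, -1.0]] F [-9.8 -0.8 12.6] w 20.3 q [ 0.06  0.1   1.83 -0.    1.21  0.03]
heading 190.92181177166904 rad 120.53357151824324 to go 9.12181177166903 finger heading 1.7727365415952037
target [537.65921276 120.23070891] [19.1081662  -0.99983527]
```

Emit:
play_rows(rows=[8,-1.5,0,0,0,0,-1,6,-0.5,0,0,0,0,-1,2,0,0,0,0,0,-1,0,0,0,0,0,0,-1])

```text
t: 33.3
position: [537.4, 114.6, 212.1]
tcp_rot: [2.188, 2.253, -0.01]
force: [-8.8, -5.4, 12.3]
grip_width: 20.0
finger_force: 61.0
```

Emit:
play_rows(rows=[1.5,0,0,0,0,0,-1,1.5,0,0,0,0,0,-1,0,0,0,0,0,0,-1])

```text
t: 33.6
position: [537.2, 118.7, 212.1]
tcp_rot: [-2.186, -2.254, 0.007]
force: [-7.9, -0.4, 12.7]
grip_width: 20.0
finger_force: 61.0
```

Emit:
play_rows(rows=[2,0,0,0,0,0,-1,1.5,0,0,0,0,0,-1,0,0,0,0,0,0,-1])

```text
t: 33.9
position: [537.0, 121.4, 212.1]
tcp_rot: [-2.188, -2.254, 0.01]
force: [-7.9, -3.8, 11.7]
grip_width: 19.9
finger_force: 61.0
```

Emit:
play_rows(rows=[1.5,0,0,0,0,0,-1,0,0,0,0,0,0,-1])

```text
t: 34.1
position: [537.0, 121.9, 212.1]
tcp_rot: [2.188, 2.253, -0.012]
force: [-8.7, -6.8, 12.7]
grip_width: 20.4
finger_force: 61.1
```

Emit:
play_rows(rows=[2,0,0,0,0,0,-1,1,0,0,0,0,0,-1,0,0,0,0,0,0,-1])

```text
t: 34.4
position: [537.0, 122.5, 212.1]
tcp_rot: [2.182, 2.254, -0.019]
force: [-8.5, -12.7, 13.5]
grip_width: 20.1
finger_force: 61.1
```

Emit:
play_rows(rows=[0,0,0,0,0,0,0,0,0,0,0,0,0,0,0,0,0,0,0,0,0,0,0,-15,0,0,0,0,0,0,-35,0,0,0,0,0,0,-40,0,0,0,0,0,0,-30,0,0,0,0,0,-30,0,0,0,0,0,-30,-30,0,0,0,0,0,0,0,0,0,0,0,0])

```text
t: 35.4
position: [476.6, 94.6, 330.8]
tcp_rot: [2.188, 2.254, -0.003]
force: [0.3, 0.3, -0.6]
grip_width: 42.4
finger_force: 0.0
```

```bash
python3 - <<'E'
from h import *
st(); f=grab_frame("wrist"); w=camera_params("wrist"); np.save("w8.npy",w["world_from_camera"])
print(proj(w,[[431.7,117,174],[431.7,117,164],[537.7,120.3,212]]).round(1))
cv2.imwrite("pics/w8.png",cv2.resize(f[:,:,::-1],None,fx=1.4,fy=1.4))
E
```

```text
t 35.4 pos [476.6  94.6 330.8] R [[-0.03, 1.0, -0.001], [1.0, 0.03, -0.002], [-0.002, -0.001, -1.0]] F [ 0.3  0.3 -0.6] w 42.4 q [ 0.05 -0.14  1.84 -0.    1.44  0.02]
[[224.6 179.2]
 [226.2 177.4]
 [347.2 187.2]]
```

View pics/w8.png

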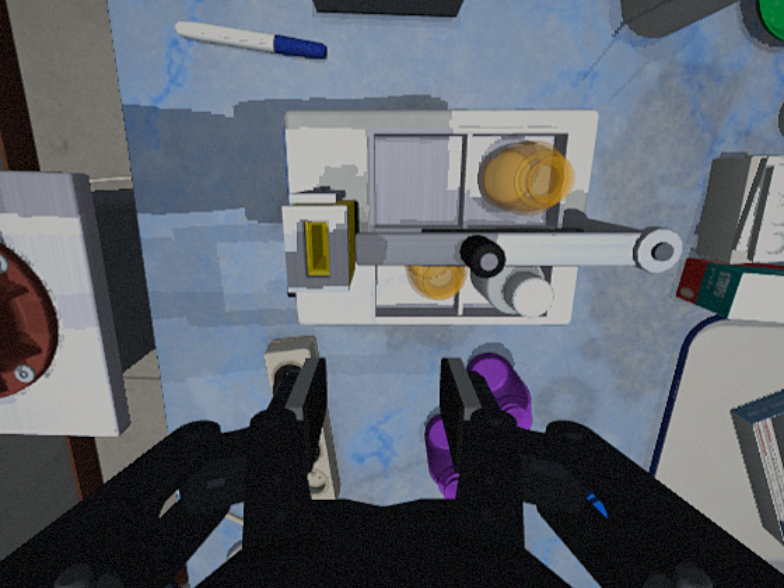

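The bar lies across at the catch with its plate over the switch, and the slot at (317,248) matches the expected position to under 1 mm. Next I look at the key.

Emit:
play_rows(rows=[30,0,0,0,0,0,0,40,0,0,0,0,0,0,40,0,0,0,0,0,0,40,0,0,0,0,0,0,40,0,0,0,0,0,0,40,1,0,0,0,0,0,40,1,0,0,0,0,0,20,0,0,0,0,0,0,0,0,0,0,0,0,0,0,0,0,0,0,0,0])

```text
t: 36.45
position: [472.6, 385.9, 330.2]
tcp_rot: [2.186, 2.256, -0.001]
force: [-0.0, -0.1, 0.1]
grip_width: 43.0
finger_force: 0.0
```

```bash
python3 - <<'E'
from h import *
st(); f=grab_frame("wrist"); w=camera_params("wrist")
cv2.imwrite("pics/w9.png",cv2.resize(f[60:360,100:500,::-1],None,fx=2,fy=2,interpolation=2))
h=cv2.cvtColor(f,cv2.COLOR_RGB2HSV)
m=((h[...,0]>5)&(h[...,0]<18)&(h[...,1]>170)&(h[...,2]>150)).astype(np.uint8)
n,l,s,c=cv2.connectedComponentsWithStats(m); i=1+s[1:,4].argmax(); print("orange",s[i],c[i])
k=cv2.minAreaRect(np.argwhere(l==i)[:,::-1].astype(np.float32)); b=cv2.boxPoints(k); print(b.round(1).tolist()); print(onz(w,b,100).round(1).tolist())
for q in("interlock_key","start_button","control_box"):
    for d in cut_out("wrist",q): print(q,d["confidence"],d["pixel"],onz(w,[d["pixel"][::-1]],90)[0].round(1))
E
```

```text
t 36.45 pos [472.6 385.9 330.2] R [[-0.032, 1.0, -0.0], [1.0, 0.032, -0.001], [-0.001, -0.0, -1.0]] F [-0.  -0.1  0.1] w 43.0 q [ 0.57  0.14  1.57 -0.    1.44  0.54]
orange [293 205  17  31  77] [303.79220779 215.97402597]
[[291.20001220703125, 234.10000610351562], [293.20001220703125, 204.60000610351562], [309.20001220703125, 205.6999969482422], [307.20001220703125, 235.10000610351562]]
[[496.5, 325.6, 100.0], [497.1, 364.0, 100.0], [516.7, 363.2, 100.0], [516.7, 324.7, 100.0]]
interlock_key 0.81 [218.1, 297.0] [503.6 343.7  90. ]
start_button 0.63 [212.4, 246.5] [439.3 349.4  90. ]
control_box 0.95 [205.9, 266.8] [464.8 358.7  90. ]
```

View pics/w9.png

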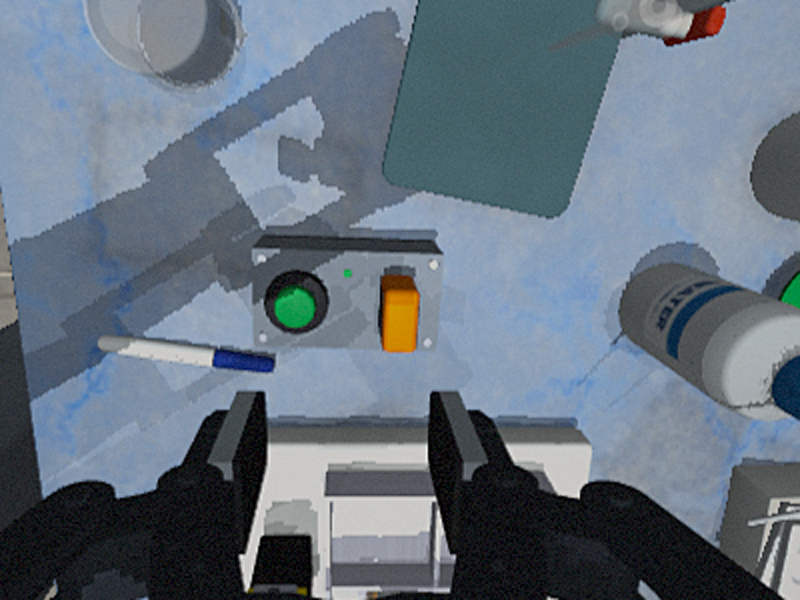

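The view shows the button at crop (296,308) and the key's top face at (384–418, 291–352). I compute positions, then check from nearer.

```bash
python3 - <<'E'
from h import *
w=camera_params("wrist"); u=lambda a:np.array(a)/2+[100,60]
print("key",onz(w,[u((386,291)),u((418,291)),u((416,352)),u((384,352))],100).round(1).tolist())
print("btn",onz(w,[u((296,307))],77), "screws",onz(w,[u((262,258)),u((433,265)),u((427,342)),u((263,338))],55).round(1).tolist())
E
```

```text
key [[497.1, 362.4, 100.0], [516.7, 362.9, 100.0], [517.9, 323.1, 100.0], [497.7, 322.5, 100.0]]
btn [[440.30072263 343.60275614  77.        ]] screws [[415.4, 371.0, 55.0], [531.7, 369.4, 55.0], [531.4, 313.5, 55.0], [415.3, 313.3, 55.0]]
```

Emit:
play_rows(rows=[-22,17,20,0,0,2,0,-22.5,16.5,40,0,0,0,0,0,0,40,0,0,0,0,0,0,30,0,0,0,0,0,0,20,0,0,0,0,0,0,10,0,0,0,0,0,0,0,0,0,0,0,0,0,0,0,0,0,0])

```text
t: 37.45
position: [507.3, 342.0, 171.7]
tcp_rot: [2.226, 2.216, 0.003]
force: [0.8, 0.5, 0.3]
grip_width: 42.6
finger_force: 0.0
```

```bash
python3 - <<'E'
from h import *
s,R=st(); f=grab_frame("wrist"); w=camera_params("wrist")
cv2.imwrite("pics/w10.png",cv2.resize(f[100:400,100:460,::-1],None,fx=2,fy=2,interpolation=2))
p=s["position"]; print(proj(w,[[507.4+a,342.5+b,100] for a in(-11,11) for b in(-21,21)]).round(1).tolist(), proj(w,[[439.5,343,77]]))
E
```

```text
t 37.45 pos [507.3 342.  171.7] R [[0.005, 1.0, 0.002], [1.0, -0.005, 0.001], [0.001, 0.002, -1.0]] F [0.8 0.5 0.3] w 42.6 q [ 0.48  0.27  1.71 -0.    1.15  0.48]
[[257.8, 261.9], [256.5, 204.6], [288.9, 261.7], [289.5, 204.4]] [[183.91116314 223.26906413]]
```

View pics/w10.png

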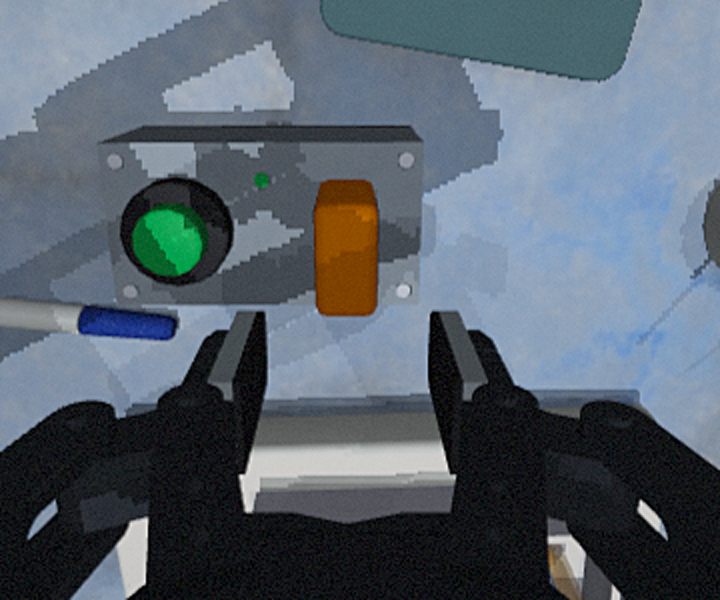

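The key's top face at crop (315–378, 205–316) lies about 2 mm further in +y than predicted, and the button agrees. I correct by 2 mm and grasp.

Emit:
play_rows(rows=[2,0,10,0,0,0,0,0,0,25,0,0,0,0,0,0,25,0,0,0,0,0,0,16,0,0,0,0,0,0,7,0,0,0,0,0,0,0,0,0,0,0,0,0,0,0,0,0,0])

```text
t: 38.2
position: [507.3, 344.4, 88.3]
tcp_rot: [2.225, 2.217, 0.003]
force: [-0.2, -0.7, 0.5]
grip_width: 43.0
finger_force: 0.0
```

Emit:
play_rows(rows=[0,0,0,0,0,0,-1,0,0,0,0,0,0,-1,0,0,0,0,0,0,-1,0,0,0,0,0,0,-1,0,0,0,0,0,0,-1,0,0,0,0,0,0,-1])

```text
t: 38.8
position: [507.6, 344.6, 89.0]
tcp_rot: [2.225, 2.216, 0.004]
force: [-0.5, -0.0, 5.9]
grip_width: 21.0
finger_force: 59.2
```

```bash
python3 -c "
from h import *
st()"
```

```text
t 38.8 pos [507.6 344.6  89. ] R [[0.004, 1.0, 0.003], [1.0, -0.004, 0.001], [0.001, 0.003, -1.0]] F [-0.5 -0.   5.9] w 21.0 q [0.48 0.38 1.75 0.   1.01 0.49]
```

Emit:
play_rows(rows=[0,0,-6,0,0,0,-1,0,0,-12,0,0,0,-1,0,0,-25,0,0,0,-1,0,0,-40,0,0,0,-1,0,0,-40,0,0,0,-1,0,0,-40,0,0,0,-1,0,0,-35,0,0,0,-1,0,0,0,0,0,0,-1])

```text
t: 39.6
position: [509.4, 345.5, 293.4]
tcp_rot: [2.223, 2.214, 0.02]
force: [0.2, 1.0, 0.2]
grip_width: 22.0
finger_force: 60.0
```

Emit:
play_rows(rows=[-28,-9,0,0,0,0,-1,-35,-11.5,0,0,0,0,-1,-35,-11.5,0,0,0,0,-1,-35,-11.5,0,0,0,0,-1,-35,-11.5,0,0,0,0,-1,-35,-11.5,0,0,0,0,-1,-24.8,-8,0,0,0,-2,-1,0,0,0,0,0,0,-1,0,0,0,0,0,0,-1,0,0,0,0,0,0,-1])

```text
t: 40.6
position: [431.0, 117.0, 284.9]
tcp_rot: [-2.186, -2.255, 0.0]
force: [0.0, 0.2, -1.4]
grip_width: 21.1
finger_force: 59.9
```

```bash
python3 - <<'E'
from h import *
s,R=st(); f=grab_frame("wrist"); w=camera_params("wrist")
cv2.imwrite("pics/w11.png",cv2.resize(f[100:400,100:460,::-1],None,fx=2,fy=2,interpolation=2))
p=s["position"]
print("slot pred",proj(w,[[431.7,117,164],[431.7,117,174]]).round(1).tolist())
print("tip pred",proj(w,[p-[0,0,76]]).round(1).tolist(), "grip base",proj(w,[p-[0,0,34]]).round(1).tolist())
E
```

```text
t 40.6 pos [431.  117.  284.9] R [[-0.031, 1.0, -0.001], [1.0, 0.031, 0.0], [0.0, -0.001, -1.0]] F [ 0.   0.2 -1.4] w 21.1 q [ 0.11 -0.2   1.98  0.    1.36  0.08]
slot pred [[274.7, 213.9], [274.7, 217.5]]
tip pred [[273.9, 232.4]] grip base [[274.0, 258.6]]
```

View pics/w11.png

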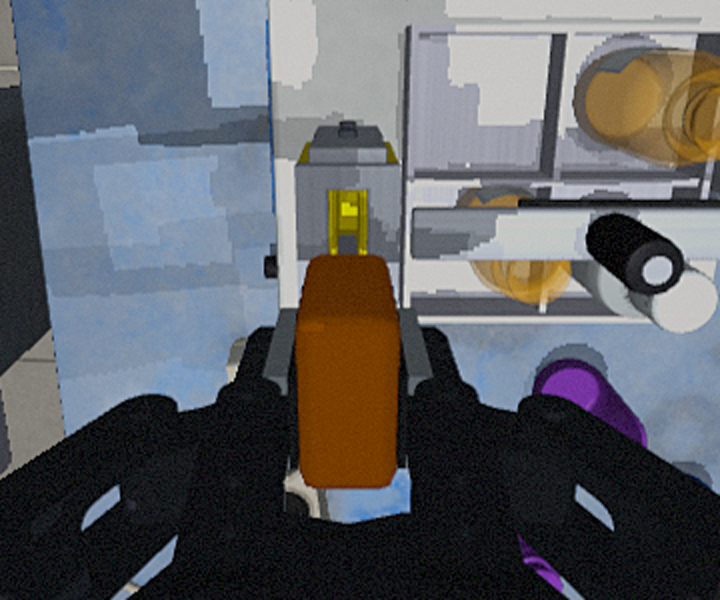

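```bash
python3 - <<'E'
from h import *
s,R=st(); w=camera_params("wrist"); p=s["position"]
u=lambda a:np.array(a)/2+[100,50+50]
print("plate slot far edge world y at z174:",onz(w,[u((348,188))],174).round(1),"expected",117+19)
print("plate far edge: ",onz(w,[u((348,163))],174).round(1),"expected",117+29)
print("yellow slot far edge?",onz(w,[u((348,203))],164).round(1),"expected",117+15.75)
print("key top far/near",onz(w,[u((348,318)),u((345,487))],p[2]+11).round(1).tolist(),"TCP",p.round(1))
print("grip underside far edge",onz(w,[u((347,256))],p[2]-34).round(1),"expect",p[1]+21)
E
```

```text
t 40.65 pos [431.1 117.2 285. ] R [[-0.032, 0.999, -0.001], [0.999, 0.032, 0.0], [0.0, -0.001, -1.0]] F [-0.6  0.3 -0.3] w 20.9 q [ 0.11 -0.2   1.98  0.    1.36  0.08]
plate slot far edge world y at z174: [[430.5 136.5 174. ]] expected 136
plate far edge:  [[430.2 146.5 174. ]] expected 146
yellow slot far edge? [[430.8 127.8 164. ]] expected 132.75
key top far/near [[430.2, 138.4, 296.0], [430.8, 97.9, 296.0]] TCP [431.1 117.2 285. ]
grip underside far edge [[430.1 135.4 251. ]] expect 138.2155459425344
```

Slot and key agree within about 1 mm in both axes, so I descend.

Emit:
play_rows(rows=[0,0.3,10,0,0,0,-1,0,0,12,0,0,0,-1,0,0,8,0,0,0,-1,0,0,4,0,0,0,-1,0,0,4,0,0,0,-1,0,0,3,0,0,0,-1,0,0,3,0,0,0,-1,0,0,0,0,0,0,-1])

```text
t: 41.45
position: [431.2, 116.4, 241.0]
tcp_rot: [-2.187, -2.255, 0.0]
force: [-0.5, -0.3, -0.7]
grip_width: 21.0
finger_force: 59.9
```

Emit:
play_rows(rows=[0,0,3,0,0,0,-1,0,0,3,0,0,0,-1,0,0,3,0,0,0,-1,0,0,0,0,0,0,-1])

```text
t: 41.85
position: [431.0, 116.4, 231.7]
tcp_rot: [-2.186, -2.255, 0.001]
force: [-0.7, 0.1, -1.1]
grip_width: 21.4
finger_force: 59.9
```

Emit:
play_rows(rows=[0,0,4,0,0,0,-1,0,0,4,0,0,0,-1,0,0,4,0,0,0,-1,0,0,4,0,0,0,-1,0,0,3,0,0,0,-1,0,0,2,0,0,0,-1,0,0,0,0,0,0,-1])

```text
t: 42.55
position: [431.1, 116.4, 210.9]
tcp_rot: [-2.187, -2.255, 0.001]
force: [-0.3, 0.0, -0.8]
grip_width: 21.3
finger_force: 59.9
```

Emit:
play_rows(rows=[0,0,1,0,0,0,-1,0,0,1,0,0,0,-1,0,0,0,0,0,0,-1])

```text
t: 42.85
position: [431.3, 116.5, 209.3]
tcp_rot: [-2.187, -2.256, 0.0]
force: [-0.2, 0.5, -0.2]
grip_width: 21.8
finger_force: 59.9
```

Emit:
play_rows(rows=[0,0,1,0,0,0,-1,0,0,1,0,0,0,-1,0,0,1,0,0,0,-1,0,0,0,0,0,0,-1])

```text
t: 43.25
position: [431.6, 116.5, 207.8]
tcp_rot: [-2.187, -2.256, 0.0]
force: [-4.0, -1.0, 7.0]
grip_width: 21.3
finger_force: 61.1
```

Emit:
play_rows(rows=[0,0,1,0,0,0,-1,0,0,0,0,0,0,-1])

```text
t: 43.45
position: [431.6, 116.5, 207.8]
tcp_rot: [-2.187, -2.256, 0.001]
force: [-6.1, -0.2, 12.0]
grip_width: 21.2
finger_force: 61.8
```

Emit:
play_rows(rows=[0,0,-1,0,0,0,0,0,0,0,0,0,0,0,0,0,0,0,0,0,0,0,0,-10,0,0,0,0,0,0,-25,0,0,0,0,0,0,-40,0,0,0,0,20,0,-30,0,0,0,0,40,0,-15,0,0,0,0,0,0,0,0,0,0,0,0,0,0,0,0,0,0])

```text
t: 44.45
position: [429.5, 176.9, 327.0]
tcp_rot: [2.184, 2.257, 0.001]
force: [0.3, -0.5, -1.0]
grip_width: 42.5
finger_force: 0.0
```

```bash
python3 - <<'E'
from h import *
s,R=st(); f=grab_frame("wrist"); w=camera_params("wrist")
cv2.imwrite("pics/w12.png",cv2.resize(f[:,:,::-1],None,fx=1.4,fy=1.4))
p=s["position"][:2]; print("to button (tool):",(R[:2,:2].T@(np.array([439.5,344.8])-p)).round(1))
print("key top pred if home",proj(w,[[431.5,116.8,219]]).round(1)*1.4)
E
```

```text
t 44.45 pos [429.5 176.9 327. ] R [[-0.033, 0.999, 0.001], [0.999, 0.033, -0.0], [-0.0, 0.001, -1.0]] F [ 0.3 -0.5 -1. ] w 42.5 q [ 0.24 -0.19  1.89 -0.    1.44  0.21]
to button (tool): [167.5  15.5]
key top pred if home [[384.44 398.3 ]]
```

View pics/w12.png

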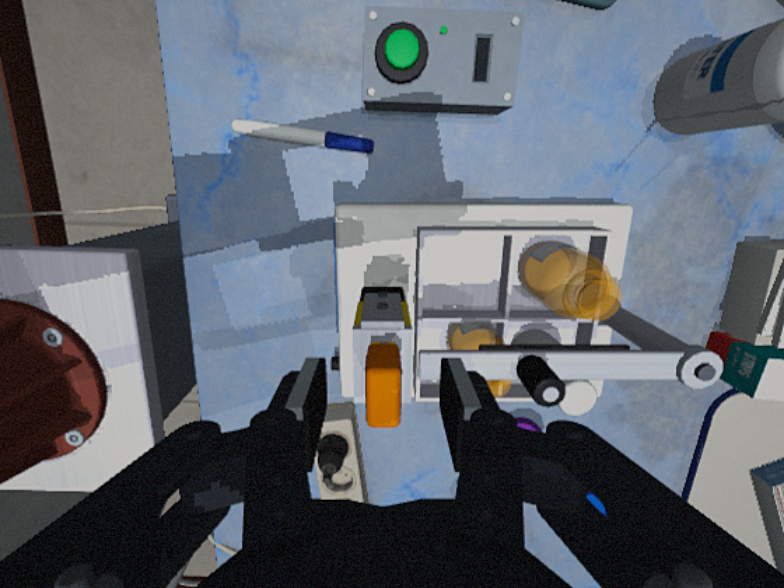

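The key is home at (383,395) as predicted, and all three bottles stand under the shut bar. Now I press the button with shut fingers.

Emit:
play_rows(rows=[28,2.5,0,0,0,0,-1,35,3.5,0,0,0,0,-1,35,3.5,0,0,0,0,-1,35,3,0,0,0,0,-1,34.5,3,10,0,0,0,-1,0,0,30,0,0,0,-1,0,0,40,0,0,0,-1,0,0,40,0,0,0,-1,0,0,40,0,0,0,-1,0,0,30,0,0,0,-1,0,0,15,0,0,0,-1,0,0,0,0,0,0,-1])

```text
t: 45.7
position: [437.8, 342.0, 117.9]
tcp_rot: [-2.187, -2.253, 0.011]
force: [-0.4, -0.3, -0.0]
grip_width: -0.2
finger_force: 0.0
```

Emit:
play_rows(rows=[0,0,4,0,0,0,-1,0,0,4,0,0,0,-1,0,0,4,0,0,0,-1,0,0,3,0,0,0,-1,0,0,2,0,0,0,-1,0,0,0,0,0,0,-1])

```text
t: 46.3
position: [439.7, 344.3, 104.2]
tcp_rot: [-2.187, -2.256, 0.0]
force: [0.6, 0.2, -0.6]
grip_width: 0.1
finger_force: 0.0
```

Emit:
play_rows(rows=[0,0,2,0,0,0,-1,0,0,2,0,0,0,-1,0,0,2,0,0,0,-1,0,0,0,0,0,0,-1])

```text
t: 46.7
position: [440.1, 344.6, 98.6]
tcp_rot: [2.187, 2.255, 0.001]
force: [-0.8, -0.5, 3.9]
grip_width: -0.1
finger_force: 1.7
```

Emit:
play_rows(rows=[0,0,1.5,0,0,0,-1,0,0,1.5,0,0,0,-1,0,0,0,0,0,0,-1])

```text
t: 47.0
position: [440.1, 344.5, 96.0]
tcp_rot: [2.187, 2.255, 0.001]
force: [-1.4, -1.2, 5.5]
grip_width: 0.2
finger_force: 3.3
```

Full travel should be near here, so I push on to a firm stop and then let go.

Emit:
play_rows(rows=[0,0,1.5,0,0,0,-1,0,0,1,0,0,0,-1,0,0,0,0,0,0,-1])

```text
t: 47.3
position: [440.2, 344.6, 95.8]
tcp_rot: [2.187, 2.256, -0.001]
force: [-6.0, -3.5, 18.4]
grip_width: 0.3
finger_force: 9.2
```

Hard stop reached with 18 N at full travel. I release, withdraw and check.

Emit:
play_rows(rows=[0,0,-6,0,0,0,-1,0,0,-15,0,0,0,-1,0,0,-35,0,0,0,-1,0,0,-40,0,0,0,-1,0,0,-40,0,0,0,-1,0,0,-40,0,0,0,-1,0,0,-30,0,0,0,-1,0,0,0,0,0,0,-1,0,0,0,0,0,0,-1])

```text
t: 48.2
position: [440.0, 344.4, 299.4]
tcp_rot: [2.187, 2.255, 0.002]
force: [-0.2, 0.7, -0.3]
grip_width: 0.1
finger_force: 0.0
```

```bash
python3 - <<'E'
from h import *
st(); f=grab_frame("scene")
cv2.imwrite("pics/end.png",cv2.resize(f[130:400,100:460,::-1],None,fx=2.2,fy=2.2,interpolation=2))
E
```

```text
t 48.2 pos [440.  344.4 299.4] R [[-0.031, 1.0, 0.001], [1.0, 0.031, 0.001], [0.001, 0.001, -1.0]] F [-0.2  0.7 -0.3] w 0.1 q [ 0.54  0.04  1.73 -0.    1.37  0.51]
```

View pics/end.png

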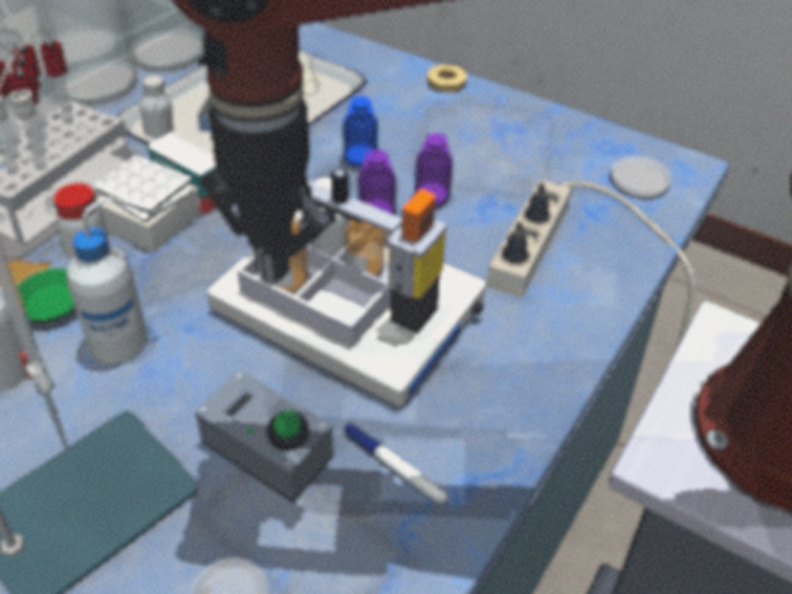

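The final picture shows the key home in the switch (420,215), the bar shut, the bottles in the tray, and the dish and pen unmoved. No target bottles remain on the worktop.

```bash
python3 -c "
from bench import *
print(hand_in())"
```

```text
the job is handed in; nothing more can be done
None
```

I handed the job in at about 48 s of robot time: both amber bottles and the white plastic bottle stand in the tray (there was no red-lid jar right of the shaker), the bar is against its catch, the key is fully home, and the start button was pressed to its stop and released; the hand-in returned no verdict.

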